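# Load the check standard into the photometer drawer

## Task

Load the check standard, the small glass vial with the black cap, into the bench photometer. Its sample drawer is shut on a push-push latch: press its front in to the firm stop and back off so that it springs right out, stand the vial upright right down in the round well, then press the drawer in to the stop again so that the latch takes it, let go, and make sure that it stays shut. The latch is light, so never press on the instrument with more than 20 N, keep the vial upright, and leave the other things on the bench where they are.

Things in the scene. Friction and masses are not known exactly. Their poses are not given: they have to be found in the camera images.
- photometer: the bench photometer, fixed: white housing 190 mm deep and wide, its sloping top 100 mm high at the front, 139 at the back; drawer in the middle of its front. Origin: centre of its underside on the worktop; x axis from its front to its back (the direction in which the drawer is pressed), y to its left, z up. Front face 95 mm before the origin (x = -0.095).
- drawer (a joint): how far the drawer stands out, m: 0 latched shut, 0.085 fully out, negative when pressed in past the latched place. A spring always pushes it out (about 3 N when out, 6 N when shut), slowed by a damper (20 N s/m; about 1 s to come out). Push-push: a press to the firm end stop, then letting go, frees it if latched and latches it if out. A press short of the stop changes nothing.
- drawer_pad (a point): centre of the face of the smooth black pad (44 mm wide, 34 high) on the drawer's front, where it is pressed; 56 mm above the worktop, 25 mm proud of the housing when latched. The front block round it: 69 mm wide, 25 to 83 mm above the worktop. The end stop lies 5 to 17 mm past the latched place, unseen, different each time and for each press: feel for the sharp rise above 9 N; 12 to 16 N is right.
- well_floor (a point): centre of the floor of the vial well in the drawer, 26 mm above the worktop. A round hole 27 mm wide, 20 deep, with a small chamfer, in a black block 50 mm long and 62 wide whose top is 46 mm above the worktop. Its axis is 62 mm behind the pad's face; with the drawer out it is 48 mm before the housing's front and open to the sky.
- standard_mid (a point): middle (27 mm above its foot) of the check standard: a round glass vial 25 mm in diameter, 54 mm high, with a black cap 27 mm in diameter over its top 14 mm; 45 g, standing upright on the worktop at the start. z is its axis.
- dish: bystander: glass petri dish, 74 mm in diameter, 14 mm high; origin at the centre of its underside
- tube_loose0: bystander: empty plastic centrifuge tube lying on the worktop, 21 x 114 mm; origin at the centre of its underside
- tube_loose1: bystander: another such tube lying on the worktop; origin at the centre of its underside
- forceps: bystander: steel forceps lying flat, 23 x 129 x 10 mm; origin at the centre of its underside
- marker: bystander: capped marker pen lying on the worktop, 17 x 142 x 18 mm; origin at the centre of its underside
Things that resemble listed ones, but are neither listed nor needed, are in the scene too. Leave any green look-alike of the part that bears standard_mid alone.

How it is judged (in metres and radians):
On the way, in this order (a step that is already met when the one before it is completed fails the run):
1. the drawer has been pressed free and stands fully out (value of joint drawer above 0.078 m), for 0.2 s.
2. the vial stands right down in the well of the open drawer, let go (value of joint drawer above 0.06 m and horizontal distance between standard_mid and well_floor below 0.004 m and z of standard_mid in the frame of well_floor below 0.03 m and angle between standard_mid's own z axis and vertical below 0.12 rad and contact force between the fingers and standard below 0.1 N), for 0.2 s.
3. the drawer has been pressed in again and stays latched shut with nothing touching the instrument (value of joint drawer between -0.003 and 0.004 m and contact force between each of the fingers, the arm and photometer below 0.1 N), for 0.5 s.
At the end, for the whole second after the job is handed in: the drawer is held by its latch, within 4 mm of its latched place, with the vial standing upright on the floor of the well (within 4 mm of its axis, foot within 3 mm of the floor) (value of joint drawer between -0.003 and 0.004 m and horizontal distance between standard_mid and well_floor below 0.004 m and z of standard_mid in the frame of well_floor below 0.03 m and angle between standard_mid's own z axis and vertical below 0.12 rad); the robot touches nothing.
It fails at once if the robot presses on the photometer or its drawer with more than 20 N (contact force between any of the fingers, the arm and photometer above 20 N).
It fails at once if the vial is tipped over (more than 0.8 rad from upright) (angle between standard_mid's own z axis and vertical above 0.8 rad).
It fails at once if a bystander (dish, tube, forceps, marker) is moved by more than 20 mm (distance of any of dish, tube_loose0, tube_loose1, forceps, marker from where it was at the start of the episode above 0.02 m).
It also fails if it takes over 72 s, if anything falls off the work surface, if the arm or the gripper's body presses on something with over 40 N, if the wrist force passes 120 N, or if a joint passes its speed limit or range.

## Robot

A 7-joint arm with a two-finger parallel gripper is mounted at the origin on a cart in front of the work surface, level with it; the furniture and walls round the work are solid. World frame = base frame: x ahead of the robot, y to its left, z up, the work surface at z = 0. Lengths are in mm, angles in rad, forces in N, time in s.
With the tool pointing down it reaches from about 425 to 950 mm from the base axis. Payload 4.7 kg.
Tool frame: the origin (TCP) lies midway between the tips of the shut fingers; the grasp point (between the pads) lies 19 mm behind it; z points along the fingers, y is the direction in which the jaws open and shut (so a half turn about z gives the same grasp; the last joint's range is limited). The gripper opens to 87 mm and grips with 3 to 60 N. Pads are 19 mm wide; open, the fingers measure 117 mm over their backs; the gripper's body (75 mm by 190 mm) begins 51 mm behind the grasp point.
Start: joints at [1.19, 0.469, -0.049, 1.532, 0.024, 1.141, -0.082], TCP at [232.644, -633.661, 222.573] pointing down, gripper open.
Joint ranges: [-2.59, 2.59], [-0.33, 1.99], [-1.39, 1.29], [0.1, 2.45], [-1.04, 4.18], [0.21, 1.99], [-2.66, 2.66]. Speed limits (rad/s): [2.57, 2.57, 3.14, 3.14, 3.14, 3.14, 3.14].

## Interface

Orientations are given as a rotation vector (axis times angle).
In Python, from cell import arm gives the robot as it stands.
- The arm moves only by the tool apply_moves, never from a script. Its argument "rows" is a list of rows, each a list of 3 entries, a list of its own where there are three numbers: the closure in counts, from 0 (fully open) to 255 (shut), then the shift along the world's x, y, z in mm, then the turn about the world's z in rad. In form: [[claw, [x, y, z], yaw], ...]. A call has 1 to 10 rows; each row shifts and turns the commanded pose from where the row before left it; what a row does not reach is not made up. A row lasts 1/12 s, in which the tool goes at most 41.7 mm and 7.16 degrees, less where a joint would pass 70% of its speed; a pose out of reach is approached as far as the arm can. A call with a gripper value outside its range is refused whole. The fingers move at their own pace and stop on an object; "force" is the grip in N (left out, the last holds). Time passes only in rows, so rows that do not move let the fingers close. It gives the time, the measured TCP pose, the force and the opening at its end, in the units of the state.
- arm.get_state(): the state, without advancing time (a new reading comes with each control period).
- arm.capture(name): name is "scene" or "top" or "wrist"; returns the picture (400x640x3 uint8, red, green, blue); there is no depth.
- arm.camera_params(name): a dict with "K" (3x3 intrinsics, pixels), "eye" and "orientation" of the camera in the world; the wrist camera has in their place "hand_eye" (4x4, takes a point from camera to tool coordinates, whose origin is the TCP and whose axes are the flange's). Camera axes: x right, y down, z forward; pixel columns grow to the right and rows downward; lengths in mm; the calibration is good to about 2 mm. The wrist camera is an equidistant fisheye: a pixel r from the principal point sees the ray r / f radians off the axis. A picture is of the moment at which its call begins: read the wrist's pose just before it. camera_params takes no time and is no camera call.
- arm.job_done(): hands the job in, once; it reports no verdict.
Trained networks look in the newest picture that a camera, given by its name, has taken for a name from the list of things; names that differ only in an ending like _2 or _b are one class to them, and where a whole thing is asked for, a point or a joint stands for the part that bears it (a point fixed in the world has none). Each returns a list of dicts, best first, with "p" (0 to 1); they miss things now and then, are a little off and sometimes report something else, mostly with a low value. They report only what shows in the picture. A call takes as long as a camera call. They do not tell look-alikes from the thing itself.
- arm.silhouettes(query, camera): "mask" (400x640 bool, what is visible of it) and "extent" ([centre column, centre row, width, height] in pixels, round what is visible of it).
The state is a dict: "t": time; "qpos": joint angles; "joint_velocities": joint speeds; "effort": joint torques, N m; "ee_pos": TCP position; "tcp_rot": TCP orientation; "ft_force": force on the tool from outside, world axes, zero at the start; "moment": the same for the moment, N m; "gripper_width": finger opening in mm.
Only numpy, scipy, OpenCV 4.12 (cv2) and the standard library are available. Lean on these libraries where they do the work, as an engineer would, in place of code of your own. Each camera call takes 0.05 s, during which the arm holds its last target.

## Working session

There is one attempt and no reset: what is moved stays moved. The work goes in short steps, Python scripts to look and compute and a tool call to move; the robot and the scene stay as the last step left them, time stands still between calls to the robot, and variables do not carry over. Pictures are saved under pics/ and viewed, and the job is handed in when it is done.

Besides the shell and the picture viewer there is one more tool, called after "Request:" as name(argument=value, ...) on one line, values as JSON. apply_moves: Moves the arm, as the interface text tells. Its arguments: {"type":"object","properties":{"rows":{"type":"array","items":{"type":"array"}},"force":{"type":"number"}},"required":["rows"]}

```bash
mkdir -p pics; ls
python3 - <<'E'
from cell import arm
import cv2
s=arm.get_state(); print(s)
for n in ("scene","top","wrist"):
    im=arm.capture(n); cv2.imwrite(f"pics/{n}0.png",im[:,:,::-1]); print(n,arm.camera_params(n))
E
```

```text
pics
{'t': 0.0, 'qpos': array([ 1.19011182,  0.46943257, -0.0485906 ,  1.53373693,  0.02413354,
        1.14096681, -0.08228943]), 'joint_velocities': array([-1.25353356e-04, -1.59658070e-03,  2.20059799e-04, -1.38691974e-03,
        3.61308317e-05, -1.34003520e-04, -2.37401921e-03]), 'effort': array([ 1.21432522e-04, -5.07980561e+01, -8.07694299e-02, -2.36160636e+01,
       -6.13580807e-02,  3.78367701e-02,  1.71527258e-04]), 'ee_pos': array([ 232.37343756, -633.08780317,  221.48719933]), 'tcp_rot': array([-3.09122945e+00, -5.49485770e-01,  6.98561301e-04]), 'ft_force': array([0.3283683 , 0.43135774, 0.14298017]), 'moment': array([ 0.06387111, -0.0341794 ,  0.03687042]), 'gripper_width': 87.00967240697027}
scene {'K': array([[516.21482987,   0.        , 327.94388731],
       [  0.        , 516.21482987, 200.16630024],
       [  0.        ,   0.        ,   1.        ]]), 'eye': array([-88.43123743, 651.66151091, 563.98730729]), 'orientation': array([-0.83448013,  2.25129034, -1.4093267 ])}
top {'K': array([[362.18444628,   0.        , 318.98194955],
       [  0.        , 362.18444628, 202.73955528],
       [  0.        ,   0.        ,   1.        ]]), 'eye': array([ 462.25882157, -140.80620963,  909.10035107]), 'orientation': array([-2.15475345,  2.12475817, -0.08726132])}
wrist {'K': array([[309.70691629,   0.        , 320.15073681],
       [  0.        , 309.70691629, 198.4578901 ],
       [  0.        ,   0.        ,   1.        ]]), 'hand_eye': array([[-1.29962917e-03, -9.61891279e-01, -2.73429111e-01,
         7.50508783e+01],
       [ 9.99999110e-01, -1.33223206e-03, -6.64362812e-05,
        -5.16667270e-01],
       [-3.00366550e-04, -2.73428955e-01,  9.61892154e-01,
        -1.62064157e+02],
       [ 0.00000000e+00,  0.00000000e+00,  0.00000000e+00,
         1.00000000e+00]])}
```

View pics/scene0.png

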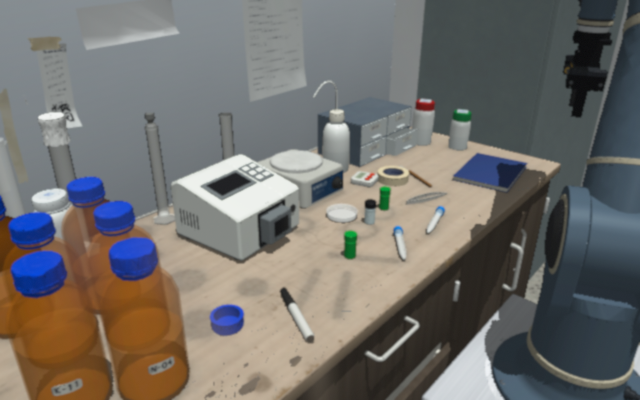

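View pics/top0.png

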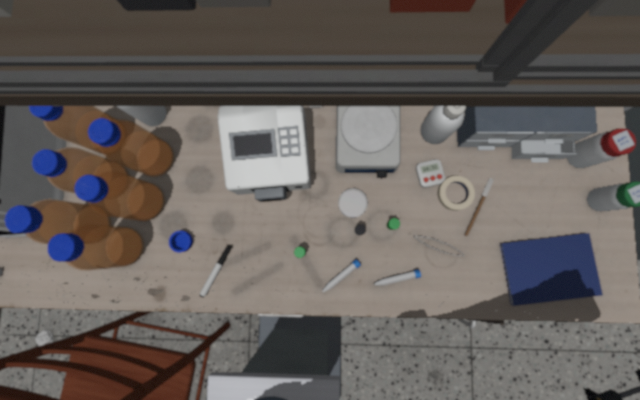

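View pics/wrist0.png

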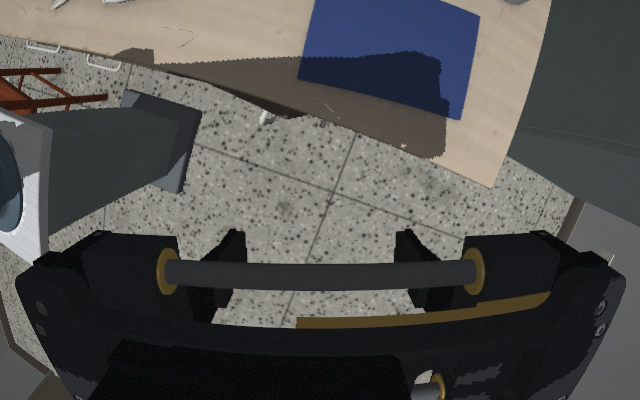

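Candidates for the check standard: the black-capped vial at scene (370,211) / top (360,228), and two green look-alikes at scene (385,198) and (350,244), top (394,223) and (300,252). By the description I choose the black-capped one. Next I'll check it in a close crop.

```bash
cat > h.py <<'E'
import numpy as np, cv2
from scipy.spatial.transform import Rotation as R
from cell import arm
def ray(name,u,v):
    p=arm.camera_params(name);K=p['K']
    d=np.array([(u-K[0,2])/K[0,0],(v-K[1,2])/K[1,1],1.])
    return np.array(p['eye']),R.from_rotvec(p['orientation']).as_matrix()@d
def onz(name,u,v,z):
    e,d=ray(name,u,v); return e+d*(z-e[2])/d[2]
def proj(name,P):
    p=arm.camera_params(name);K=p['K'];M=R.from_rotvec(p['orientation']).as_matrix()
    c=(np.atleast_2d(P)-p['eye'])@M; q=c@K.T; return q[:,:2]/q[:,2:]
def wproj(P,s,p=None):
    p=p or arm.camera_params('wrist');K=p['K'];H=np.array(p['hand_eye'])
    T=R.from_rotvec(s['tcp_rot']).as_matrix()
    t=(np.atleast_2d(P)-s['ee_pos'])@T
    c=(t-H[:3,3])@H[:3,:3]
    r=np.hypot(c[:,0],c[:,1]);th=np.arctan2(r,c[:,2])
    return np.c_[K[0,0]*th*c[:,0]/r+K[0,2],K[1,1]*th*c[:,1]/r+K[1,2]]
def wray(u,v,s):
    p=arm.camera_params('wrist');K=p['K'];H=np.array(p['hand_eye'])
    x=(u-K[0,2])/K[0,0];y=(v-K[1,2])/K[1,1];th=np.hypot(x,y)
    d=np.array([np.sin(th)*x/th,np.sin(th)*y/th,np.cos(th)])
    T=R.from_rotvec(s['tcp_rot']).as_matrix()
    return s['ee_pos']+T@H[:3,3], T@H[:3,:3]@d
def wonz(u,v,z,s):
    e,d=wray(u,v,s); return e+d*(z-e[2])/d[2]
E
python3 - <<'E'
from h import *
a=cv2.imread('pics/scene0.png');b=cv2.imread('pics/top0.png')
cv2.imwrite('pics/c1.png',cv2.resize(a[140:270,165:325],None,fx=5,fy=4.6,interpolation=cv2.INTER_CUBIC)[:,:800])
cv2.imwrite('pics/c2.png',cv2.resize(b[95:245,210:410],None,fx=4,fy=4,interpolation=cv2.INTER_CUBIC))
cv2.imwrite('pics/c3.png',cv2.resize(a[170:270,320:460],None,fx=5.5,fy=5.5,interpolation=cv2.INTER_CUBIC))
for q in("standard_mid","photometer","drawer_pad","dish","tube_loose0","forceps"):
  for c in("scene","top"):
    for d in arm.silhouettes(q,c)[:5]: print(q,c,round(d['p'],2),np.round(d['extent'],1))
E
```

```text
standard_mid scene 0.86 [352.9 245.9  14.1  31.5]
standard_mid scene 0.76 [384.8 199.4  11.2  22.5]
standard_mid top 0.56 [299.6 253.8  12.9   8.1]
standard_mid top 0.54 [394.  221.2   8.7  11.3]
photometer scene 0.74 [234.6 209.1 131.1 104.8]
photometer top 0.81 [265.2 155.2  91.8  96.5]
photometer top 0.7 [270.1 193.6  32.7  11.3]
drawer_pad scene 0.89 [275.4 222.9  32.4  42.3]
drawer_pad top 0.62 [269.1 195.1  34.4  13.7]
dish scene 0.97 [343.  216.7  31.7  19. ]
dish top 0.85 [353.  201.7  23.3  28.8]
tube_loose0 scene 0.81 [400.1 239.9  16.9  32.1]
tube_loose0 scene 0.53 [434.6 218.8  19.4  22.7]
tube_loose0 top 0.87 [398.  275.8  49.2  16.4]
tube_loose0 top 0.69 [340.6 275.8  36.   26.6]
forceps scene 0.7 [426.4 200.1  35.9  16.2]
```

View pics/c1.png

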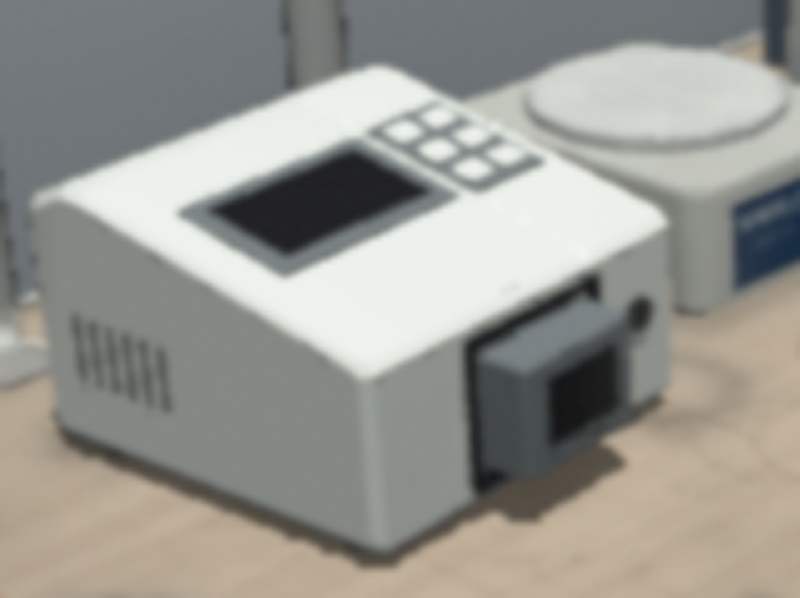

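View pics/c2.png

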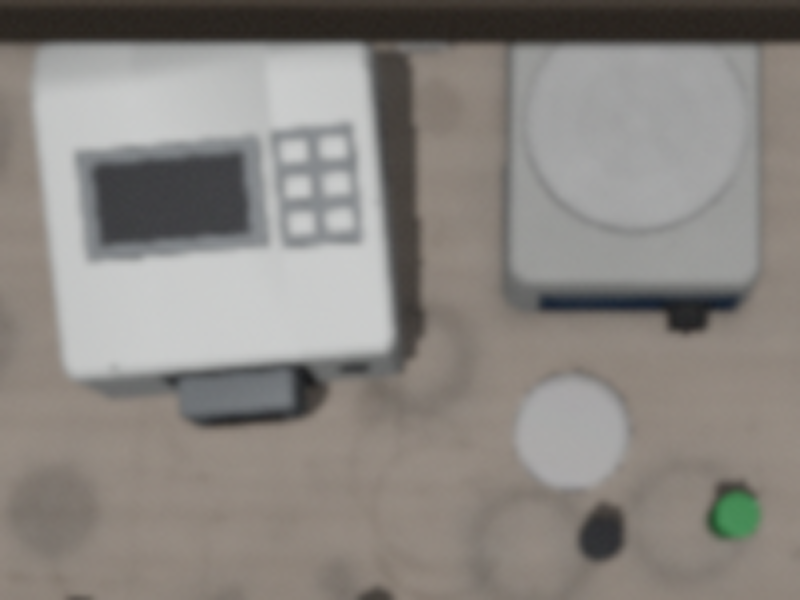

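View pics/c3.png

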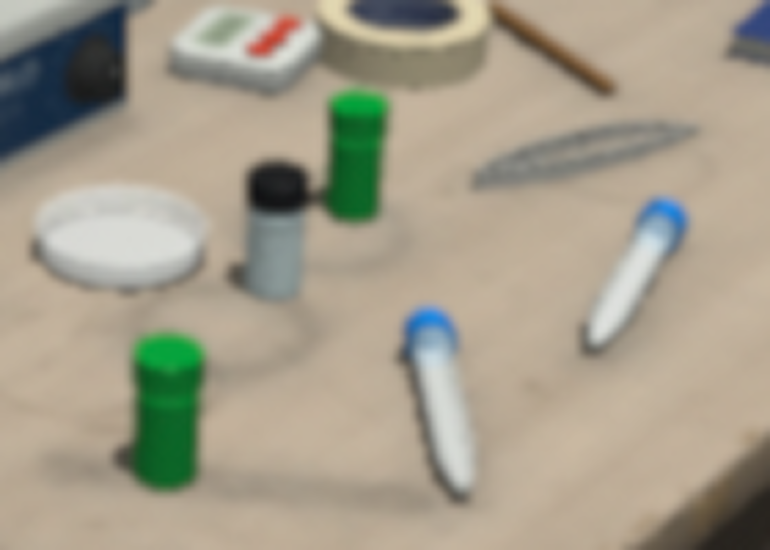

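Crop confirms it: clear glass body with black cap, top of cap at scene ≈(370.5,201), foot ≈(369.6,223). The two others are all green.

Run:
```python
from h import *
from scipy.optimize import least_squares
S=lambda x,y:(165+x/5,140+y/4.6)
T=lambda x,y:(210+x/4,95+y/4)
obs=[('scene',(-120,22,73),S(550,372)),('scene',(-120,-22,73),S(628,340)),('scene',(-120,-22,39),S(628,412)),('scene',(-120,22,39),S(550,445)),
('scene',(-95,95,100),S(368,375)),('scene',(-95,95,0),S(378,560)),('scene',(-95,-95,0),S(668,402)),('scene',(-95,-95,100),S(668,215)),
('scene',(95,95,0),S(55,435)),('top',(-95,95,100),T(68,380)),('top',(-95,-95,100),T(400,352))]
def f(p,r=0):
    o=[]
    c,s=np.cos(p[2]),np.sin(p[2])
    for n,P,uv in obs:
        W=np.array([p[0]+c*P[0]-s*P[1],p[1]+s*P[0]+c*P[1],P[2]])
        o.append(proj(n,W)[0]-uv)
    return np.array(o) if r else np.ravel(o)
r=least_squares(f,[650,0,0],loss='soft_l1');print(r.x);print(np.round(f(r.x,1),1))
# vial
e1,d1=ray('scene',370.5,201.3)
print('vial cap scene',onz('scene',370.5,201.3,54),'top cap',onz('top',210+604/4,95+523/4,54))
print('foot',onz('scene',369.6,221.5,0))
for n,u,v in(('g1',385,188.5),('g2',350.6,233)): print(n,onz('scene',u,v,54))
print('dish',onz('scene',343,212,14),onz('top',353,202,14))
print('tubes',onz('top',398,276,10),onz('top',341,276,10),'tips',onz('top',360,262,10),onz('top',324,291,10),onz('top',376,280,10),onz('top',420,272,10))
print('marker',onz('top',217,270,10), 'blue',onz('top',181,241,20))
```

```text
[6.92566089e+02 1.88942754e+01 9.44440522e-02]
[[-0.5  0.9]
 [-2.1 -0.4]
 [-1.8 -1.6]
 [ 0.1 -0.1]
 [ 0.1 -1.1]
 [ 1.4  3.4]
 [ 2.4 -0.3]
 [ 1.8 -0.2]
 [ 1.2  2. ]
 [-0.5 -0.6]
 [-0.8 -0.5]]
vial cap scene [ 504.5234913  -203.63607925   54.        ] top cap [ 513.10832996 -205.42066967   54.        ]
foot [ 507.00012063 -207.85887623    0.        ]
g1 [ 519.20030521 -281.75998724   54.        ]
g2 [450.01780391 -61.71483067  54.        ]
dish [ 565.67674748 -183.02987628   14.        ] [ 574.1686277  -188.51526641   14.        ]
tubes [ 395.30530424 -298.30448094   10.        ] [ 392.6249889 -160.4875486   10.       ] tips [ 427.15179494 -206.52053919   10.        ] [ 356.00165848 -119.58877916   10.        ] [ 384.73795114 -245.28335883   10.        ] [ 405.8513926 -351.2189084   10.       ]
marker [401.26299647 145.89184142  10.        ] blue [471.03751819 236.63657897  20.        ]
```

Request:
apply_moves(rows=[[0,[14,34,2],-0.03],[0,[14,34,2],-0.03],[0,[14,34,2],-0.03],[0,[14,34,2],-0.03],[0,[14,34,2],-0.03],[0,[14,34,0],-0.03],[0,[14,34,0],-0.03],[0,[14,34,0],-0.03],[0,[14,34,0],-0.02],[0,[14,34,0],0]])

```text
t: 1.58
ee_pos: [373.0, -292.0, 232.9]
tcp_rot: [3.138, 0.143, 0.001]
ft_force: [0.7, 0.2, 0.2]
gripper_width: 86.6
```

Request:
apply_moves(rows=[[255,[14,28,0],0],[255,[14,28,0],0],[255,[14,28,0],0],[255,[14,28,0],0],[255,[14,28,0],0],[255,[14,28,0],0],[255,[14,28,0],0],[255,[0,0,0],0]])

```text
t: 2.25
ee_pos: [473.3, -91.0, 233.3]
tcp_rot: [-3.135, -0.16, -0.005]
ft_force: [0.2, 0.2, -0.8]
gripper_width: 41.5
```

Run:
```python
from h import *
s=arm.get_state(); print(s['ee_pos'],s['tcp_rot'],s['qpos'])
im=arm.capture('wrist'); im=im[:,:,::-1].copy(); cv2.imwrite('pics/w1.png',im)
c=cv2.resize(im,None,fx=1.25,fy=1.25); cv2.imwrite('pics/w1b.png',c)
print(wproj([[507,-206,54],[573,7.6,56],[566,-185,14]],s))
```

```text
[473.28747889 -90.99780011 233.26394253] [-3.13468261 -0.15954998 -0.0051216 ] [ 0.4401849   0.16398913 -0.37540979  1.94791447  0.06576917  1.03896986
 -1.43294644]
[[423.06613473 162.28701688]
 [241.03880213  84.68330525]
 [403.76584124 109.08369451]]
```

View pics/w1b.png

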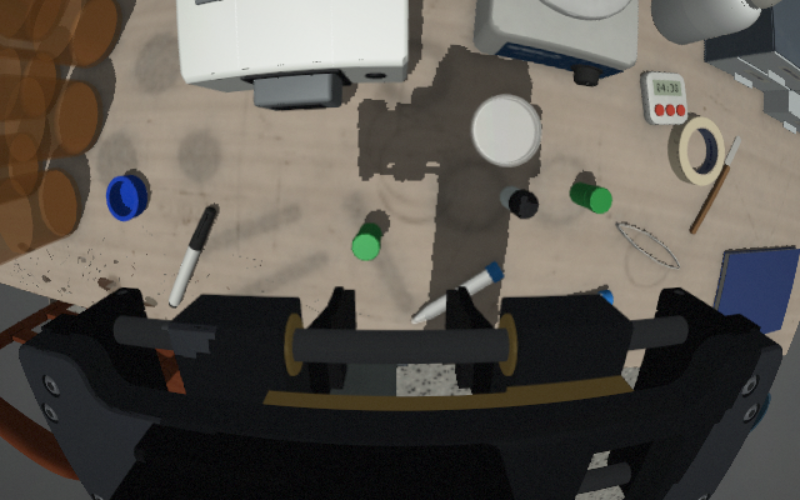

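Wrist view: vial cap at (418,164), drawer block front between (205,86) and (272,86), dish at (405,105), green ones at (294,193) and (480,160).

Run:
```python
from h import *
s=arm.get_state();im=cv2.imread('pics/w1.png')
print('vial',wonz(523.5/1.25,204.5/1.25,54,s),'g2',wonz(366/1.25,247/1.25,54,s),'dish',wonz(506/1.25,130/1.25,14,s))
for u,v,z in((258,108,50),(340,105,50),(254,80,83),(341,74,83),(182,82,100),(407,82,100)):print(u,v,wonz(u/1.25,v/1.25,z,s))
# predicted corners of photometer
p=[692.6,18.9,.0944];c,q=np.cos(p[2]),np.sin(p[2])
for P in((-120,22,73),(-120,-22,73),(-95,95,100),(-95,-95,100),(-120,34.5,83),(-120,-34.5,83),(-120,34.5,25),(-120,-34.5,25)):
  print(P,wproj([p[0]+c*P[0]-q*P[1],p[1]+q*P[0]+c*P[1],P[2]],s)*1.25)
cv2.imwrite('pics/w1c.png',cv2.resize(im[0:110,130:340],None,fx=3.8,fy=3.8,interpolation=cv2.INTER_CUBIC))
```

```text
vial [ 502.80634552 -204.70080978   54.        ] g2 [448.16796823 -64.36180002  54.        ] dish [ 570.49579091 -189.4964548    14.        ]
258 108 [569.04561671  46.74968573  50.        ]
340 105 [574.44342135 -30.18977352  50.        ]
254 80 [590.81295179  39.93454924  83.        ]
341 74 [597.3404343  -33.90549287  83.        ]
182 82 [588.96206123 101.09481652 100.        ]
407 82 [592.13237808 -86.97185057 100.        ]
(-120, 22, 73) [[267.33831377 104.07453434]]
(-120, -22, 73) [[317.15126027 100.7056335 ]]
(-95, 95, 100) [[178.7350646   82.09599397]]
(-95, -95, 100) [[405.80864223  62.93737231]]
(-120, 34.5, 83) [[249.62623479 104.38289405]]
(-120, -34.5, 83) [[329.73542373  98.77247516]]
(-120, 34.5, 25) [[271.53224162 109.03668451]]
(-120, -34.5, 25) [[340.6674426  105.14370813]]
```

View pics/w1c.png

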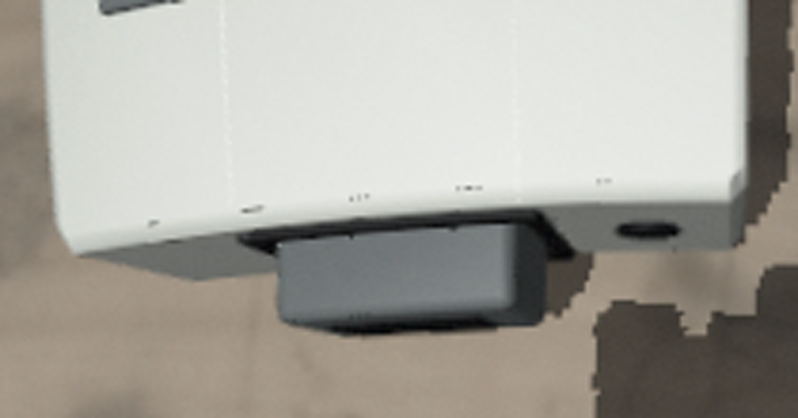

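Request:
apply_moves(rows=[[255,[6,24,-15],0],[255,[7,24,-20],0],[255,[7,24,-20],0],[255,[7,22,-20],0],[255,[7,0,-25],0],[255,[6,0,-25],0],[255,[0,0,-25],0],[255,[0,0,-20],0],[255,[0,0,-15],0],[255,[0,0,0],0]])

```text
t: 3.13
ee_pos: [508.1, -5.4, 44.7]
tcp_rot: [3.138, 0.142, -0.01]
ft_force: [-1.1, 0.0, 0.4]
gripper_width: 0.7
```

Run:
```python
from h import *
s=arm.get_state(); print(s['ee_pos'],s['tcp_rot'],s['ft_force'],s['qpos'])
im=arm.capture('wrist')[:,:,::-1]; cv2.imwrite('pics/w2.png',cv2.resize(im,None,fx=1.25,fy=1.25))
im=arm.capture('scene')[:,:,::-1]; cv2.imwrite('pics/s2.png',cv2.resize(im[120:280,160:400],None,fx=3.3,fy=3.3,interpolation=cv2.INTER_CUBIC))
```

```text
[508.09055151  -5.41960246  44.71924656] [ 3.13760765  0.14153197 -0.01021299] [-1.10378416  0.0092323   0.4244166 ] [ 0.21412054  0.46798913 -0.35887127  2.06213691  0.2616971   0.66077949
 -1.79901732]
```

View pics/w2.png

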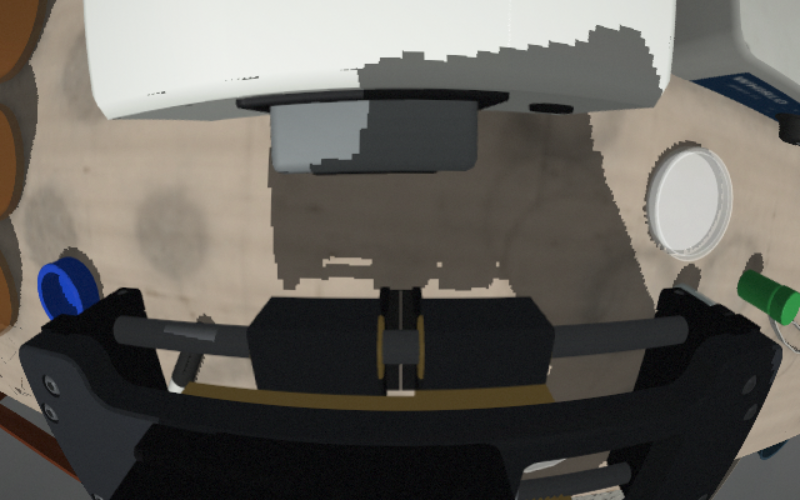

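View pics/s2.png

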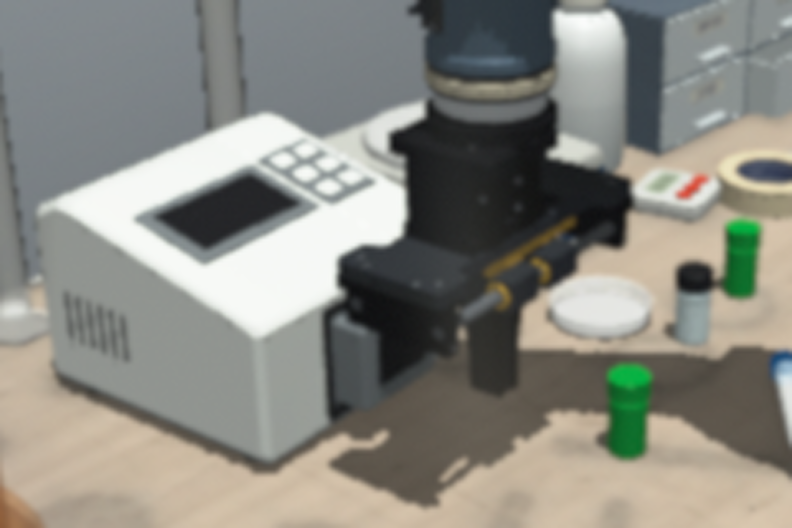

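Request:
apply_moves(rows=[[255,[5,4,3],0],[255,[8,4,0],0],[255,[8,1,0],0],[255,[8,1,0],0],[255,[6,0,0],0],[255,[2,0,0],0],[255,[0,0,0],0]])

```text
t: 3.82
ee_pos: [548.4, 6.3, 50.6]
tcp_rot: [3.138, 0.144, 0.001]
ft_force: [-0.6, 0.1, -0.3]
gripper_width: 0.8
```

Request:
apply_moves(rows=[[255,[3,0.3,0],0],[255,[3,0.3,0],0],[255,[3,0.3,0],0],[255,[2,0.2,0],0],[255,[2,0.2,0],0]])

```text
t: 4.23
ee_pos: [560.3, 7.6, 50.5]
tcp_rot: [3.138, 0.144, -0.002]
ft_force: [-3.4, -0.8, 1.2]
gripper_width: 0.5
```

Request:
apply_moves(rows=[[255,[1.5,0.15,0],0],[255,[1.5,0.15,0],0],[255,[1,0.1,0],0]])

```text
t: 4.48
ee_pos: [561.7, 7.6, 49.7]
tcp_rot: [3.137, 0.144, -0.01]
ft_force: [-6.3, -0.2, 2.1]
gripper_width: 0.7
```

Request:
apply_moves(rows=[[255,[1,0.1,0],0],[255,[1,0.1,0],0],[255,[1,0.1,0],0]])

```text
t: 4.73
ee_pos: [564.4, 7.9, 49.7]
tcp_rot: [3.137, 0.144, -0.011]
ft_force: [-6.0, -1.0, 2.0]
gripper_width: 0.6
```

Request:
apply_moves(rows=[[255,[1,0.1,0],0],[255,[1,0.1,0],0]])

```text
t: 4.9
ee_pos: [566.4, 8.1, 49.7]
tcp_rot: [3.137, 0.144, -0.011]
ft_force: [-5.2, -0.3, 2.2]
gripper_width: 0.7
```

Request:
apply_moves(rows=[[255,[1,0.1,0],0],[255,[1,0.1,0],0]])

```text
t: 5.07
ee_pos: [568.0, 8.3, 49.6]
tcp_rot: [3.137, 0.144, -0.012]
ft_force: [-7.1, -0.6, 2.6]
gripper_width: 0.2
```

Request:
apply_moves(rows=[[255,[1,0.1,0],0]])

```text
t: 5.15
ee_pos: [568.9, 8.4, 49.6]
tcp_rot: [3.137, 0.144, -0.013]
ft_force: [-7.6, -0.6, 2.7]
gripper_width: 0.4
```

Request:
apply_moves(rows=[[255,[1,0.1,0],0]])

```text
t: 5.23
ee_pos: [569.9, 8.4, 49.6]
tcp_rot: [3.137, 0.144, -0.013]
ft_force: [-8.0, -0.6, 3.4]
gripper_width: 0.7
```

Request:
apply_moves(rows=[[255,[1,0.1,0],0]])

```text
t: 5.32
ee_pos: [570.8, 8.5, 49.6]
tcp_rot: [3.137, 0.144, -0.013]
ft_force: [-7.4, -0.4, 2.7]
gripper_width: 0.4
```

Request:
apply_moves(rows=[[255,[1,0.1,0],0]])

```text
t: 5.4
ee_pos: [571.4, 8.6, 49.5]
tcp_rot: [3.137, 0.144, -0.015]
ft_force: [-9.5, -0.6, 3.3]
gripper_width: 0.6
```

Request:
apply_moves(rows=[[255,[0.8,0.1,0],0]])

```text
t: 5.48
ee_pos: [571.5, 8.6, 49.3]
tcp_rot: [3.137, 0.144, -0.017]
ft_force: [-10.3, -0.7, 3.3]
gripper_width: 0.7
```

Request:
apply_moves(rows=[[255,[0.5,0,0],0]])

```text
t: 5.57
ee_pos: [571.6, 8.6, 49.1]
tcp_rot: [3.137, 0.144, -0.018]
ft_force: [-10.5, -0.6, 3.8]
gripper_width: 0.6
```

Position no longer advances: this is the stop. A little more to reach 12–14 N.

Request:
apply_moves(rows=[[255,[0.8,0.1,0],0]])

```text
t: 5.65
ee_pos: [571.8, 8.6, 49.0]
tcp_rot: [3.136, 0.144, -0.02]
ft_force: [-11.6, -0.0, 3.6]
gripper_width: 0.8
```

Request:
apply_moves(rows=[[255,[0.5,0.1,0],0],[255,[0,0,0],0]])

```text
t: 5.82
ee_pos: [572.0, 8.6, 48.9]
tcp_rot: [3.136, 0.144, -0.021]
ft_force: [-13.0, -1.9, 3.6]
gripper_width: 0.7
```

Request:
apply_moves(rows=[[255,[-20,-2,0],0],[255,[-35,-3,0],0],[255,[-35,-3,5],0],[255,[-35,-3,15],0],[255,[-10,0,35],0],[255,[0,0,40],0],[0,[0,0,40],0],[0,[0,0,40],0],[0,[0,0,0],0]])

```text
t: 6.57
ee_pos: [448.6, -0.9, 233.5]
tcp_rot: [3.136, 0.144, 0.027]
ft_force: [0.8, -0.1, -0.5]
gripper_width: 13.1
```

Run:
```python
from h import *
s=arm.get_state(); print(s['ee_pos'],s['tcp_rot'],s['ft_force'],s['qpos'])
im=arm.capture('wrist')[:,:,::-1]; cv2.imwrite('pics/w3raw.png',im); cv2.imwrite('pics/w3.png',cv2.resize(im,None,fx=1.25,fy=1.25))
```

```text
[448.60909163  -0.90108595 233.52710636] [3.13645591 0.14388124 0.02677918] [ 0.78496773 -0.11481074 -0.5071617 ] [ 0.3333306   0.1031513  -0.4552382   2.01871532  0.0568573   1.01399038
 -1.62820012]
```

View pics/w3.png

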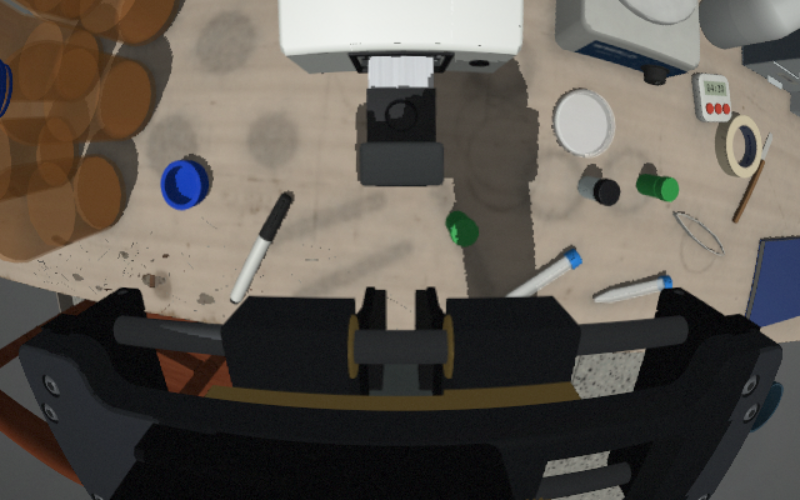

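Drawer stands out; the well ring is at (321,93) raw wrist px, vial cap at (485,153).

Run:
```python
from h import *
s=arm.get_state();im=cv2.imread('pics/w3raw.png')
a=cv2.resize(im[65:155,275:365],None,fx=6,fy=6,interpolation=cv2.INTER_CUBIC)
a=cv2.convertScaleAbs(a,alpha=2.2,beta=20)
b=cv2.resize(im[130:180,450:520],None,fx=6,fy=6,interpolation=cv2.INTER_CUBIC)
o=np.zeros((540,800,3),np.uint8);o[:540,:540]=a;o[:300,540:800]=b[:,:260];cv2.imwrite('pics/w3c.png',o)
print('vial',wonz(606.5/1.25,192/1.25,54,s),'well',wonz(401/1.25,116/1.25,46,s))
```

```text
vial [ 501.76523254 -197.28710438   54.        ] well [545.70649784   7.15764262  46.        ]
```

View pics/w3c.png

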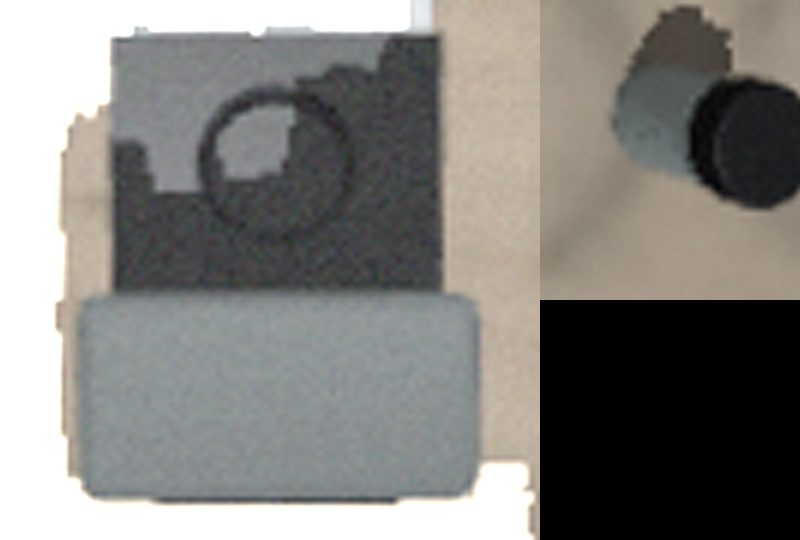

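Request:
apply_moves(rows=[[105,[5,-22,-5],0],[105,[6,-26,-10],0],[105,[6,-26,-10],0],[105,[6,-26,-10],0],[105,[6,-26,-10],0],[105,[6,-26,-10],0],[105,[6,-26,-10],0],[105,[5,-25,-15],0],[105,[0,0,0],0],[105,[0,0,0],0]])

```text
t: 7.45
ee_pos: [488.0, -205.5, 143.5]
tcp_rot: [-3.137, -0.14, 0.005]
ft_force: [0.2, 0.3, 1.1]
gripper_width: 51.2
```

Run:
```python
from h import *
s=arm.get_state(); print(s['ee_pos'],s['tcp_rot'],s['joint_velocities'].round(3))
im=arm.capture('wrist')[:,:,::-1]; cv2.imwrite('pics/w4raw.png',im); cv2.imwrite('pics/w4.png',cv2.resize(im,None,fx=1.25,fy=1.25))
s=arm.get_state(); print(s['ee_pos'],s['tcp_rot'],s['joint_velocities'].round(3))
```

```text
[ 488.01355722 -205.49990713  143.46308475] [-3.13688812 -0.13966553  0.00531811] [-0.025 -0.035 -0.045  0.003 -0.013  0.008 -0.004]
[ 488.62115943 -204.05137278  144.33527925] [-3.13678913e+00 -1.43641316e-01  3.02435377e-03] [-0.017 -0.026 -0.027 -0.001 -0.002  0.002  0.001]
```

View pics/w4.png

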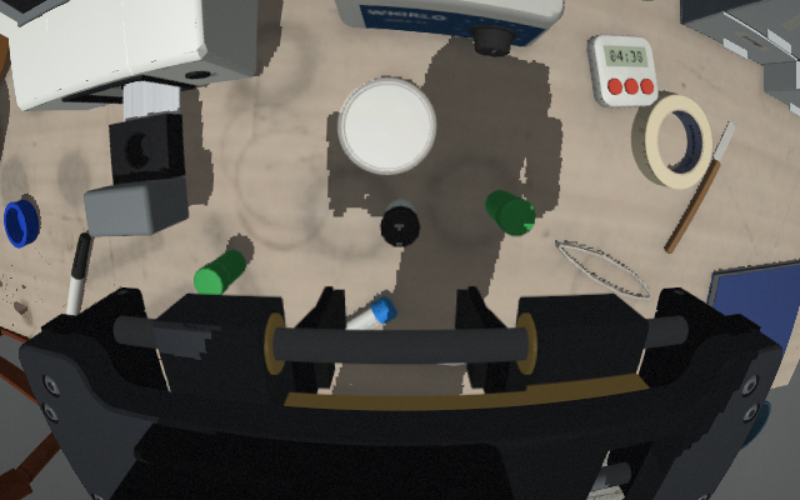

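Drawer is out (left), vial cap straight ahead at (320,181) raw. The arm is just settling; re-measure at rest.

Run:
```python
from h import *
for i in range(3): im=arm.capture('wrist');
s=arm.get_state();im=arm.capture('wrist')[:,:,::-1]
print(s['ee_pos'],s['tcp_rot'],s['t']); cv2.imwrite('pics/w5raw.png',im)
import pickle;pickle.dump(s,open('s5.pkl','wb'))
c=im[150:215,275:365]; g=c.max(axis=2); m=(g<55).astype(np.uint8)
n,l,st,ce=cv2.connectedComponentsWithStats(m); 
for k in range(1,n):
  if st[k,4]>100: print(st[k]+np.array([275,150,0,0,0]),ce[k]+[275,150])
cv2.imwrite('pics/w5c.png',cv2.resize(np.ascontiguousarray(c),None,fx=8,fy=8,interpolation=cv2.INTER_CUBIC))
cv2.imwrite('pics/w5d.png',cv2.resize(np.ascontiguousarray(im[80:195,60:160]),None,fx=5,fy=5,interpolation=cv2.INTER_CUBIC))
print(wonz(320,181.5,54,s), wonz(137/1.25,151/1.25,46,s),wonz(388/1.25,126/1.25,14,s))
```

```text
[ 489.50425009 -203.09726294  145.83552217] [-3.13793567e+00 -1.47842276e-01 -9.39577772e-04] 7.65
[308 167  31  33 747] [322.8085676  182.30923695]
[ 506.98678208 -200.77363172   54.        ] [550.12398381  12.12012087  46.        ] [ 574.56256642 -185.44779247   14.        ]
```

View pics/w5c.png

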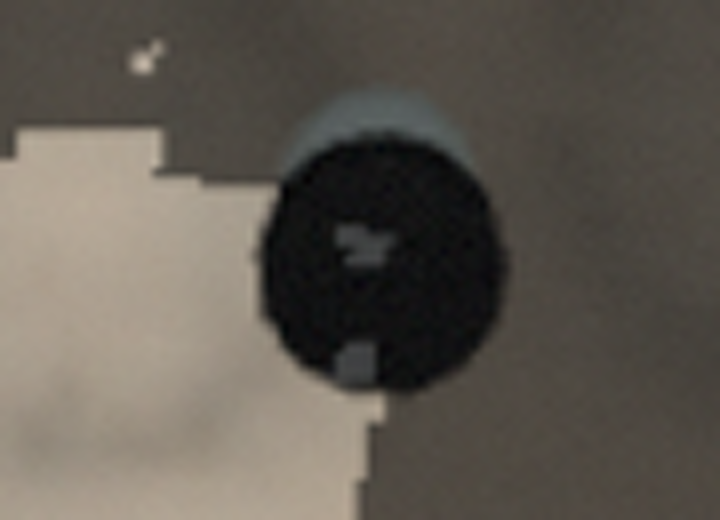

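View pics/w5d.png

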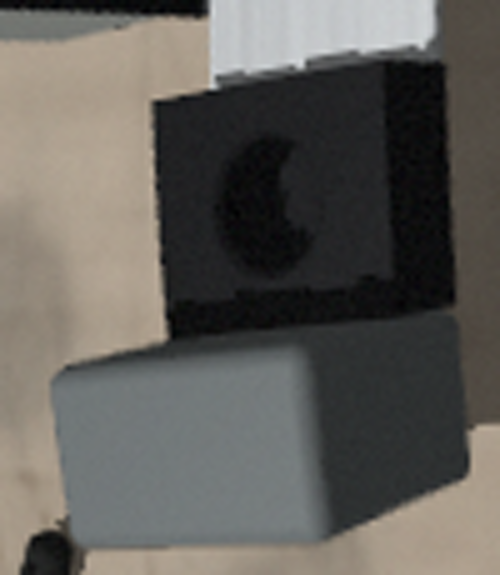

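Run:
```python
from h import *
s=arm.get_state();print(s['ee_pos'],s['tcp_rot'])
import pickle;s=pickle.load(open('s5.pkl','rb'))
print(wonz(322.8,183.7,54,s), s['ee_pos'])
R0=R.from_rotvec(s['tcp_rot']).as_matrix()
print(R0, 'offset in tool', R0.T@(wonz(322.8,183.7,54,s)-s['ee_pos']))
```

```text
[ 489.56333624 -203.23179642  146.00607601] [3.13803783e+00 1.47697215e-01 1.27542281e-03]
[ 505.31534929 -203.29565785   54.        ] [ 489.50425009 -203.09726294  145.83552217]
[[ 9.95570102e-01  9.40203431e-02  5.89240796e-04]
 [ 9.40202379e-02 -9.95570265e-01  2.03971765e-04]
 [ 6.05808111e-04 -1.47667631e-04 -9.99999806e-01]] offset in tool [15.66676979  1.69764219 91.8447804 ]
```

Request:
apply_moves(rows=[[105,[8,0,-20],0],[105,[8,0,-22],0],[105,[0,0,-20],0],[105,[0,0,-12],0],[105,[0,0,-4],0],[105,[0,0,0],0],[105,[0,0,0],0]])

```text
t: 8.28
ee_pos: [505.7, -204.5, 68.4]
tcp_rot: [3.138, 0.145, 0.002]
ft_force: [-0.1, -0.3, -0.3]
gripper_width: 51.3
```

Run:
```python
from h import *
for i in range(2): im=arm.capture('wrist');
s=arm.get_state();im=arm.capture('wrist')[:,:,::-1]
print(s['ee_pos'],s['tcp_rot'],s['t'],s['gripper_width']); cv2.imwrite('pics/w6.png',cv2.resize(im,None,fx=1.25,fy=1.25))
```

```text
[ 506.0735974  -204.77248234   68.82069192] [3.13720549 0.14417944 0.00350931] 8.3833 50.92810008436224
```

View pics/w6.png

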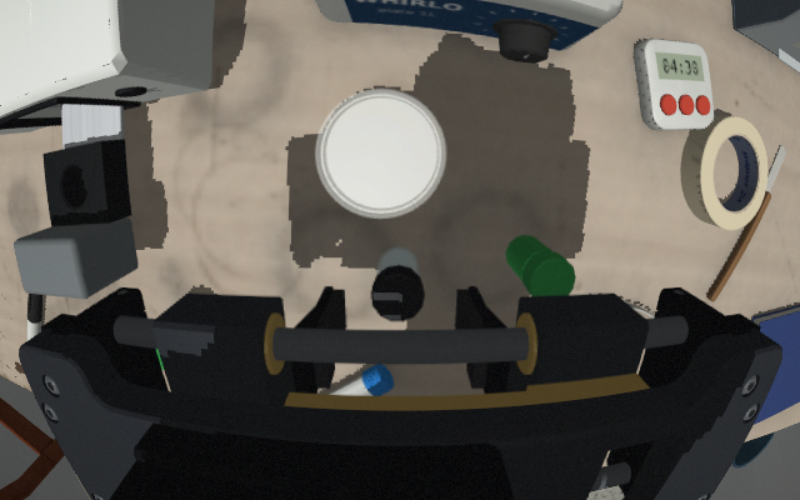

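Run:
```python
from h import *
s=arm.get_state();print(s['ee_pos'],wonz(318.4,235,54,s))
```

```text
[ 506.01123712 -204.83073182   68.81006151] [ 507.09239204 -203.1159247    54.        ]
```

Request:
apply_moves(rows=[[105,[0,1,-12],0],[105,[0,0,-15],0],[105,[0,0,-12],0],[105,[0,0,-5],0],[105,[0,0,0],0]])

```text
t: 8.85
ee_pos: [504.1, -203.2, 21.9]
tcp_rot: [-3.137, -0.144, 0.005]
ft_force: [-0.4, 0.7, -0.1]
gripper_width: 51.4
```

Request:
apply_moves(force=12, rows=[[255,[0,0,0],0],[255,[0,0,0],0],[255,[0,0,0],0],[255,[0,0,0],0],[255,[0,0,0],0],[255,[0,0,0],0]])

```text
t: 9.35
ee_pos: [505.6, -203.7, 24.0]
tcp_rot: [3.138, 0.144, 0.001]
ft_force: [0.8, -0.2, 1.6]
gripper_width: 26.1
```

Request:
apply_moves(rows=[[255,[0,0,10],0],[255,[0,0,25],0],[255,[0,0,30],0],[255,[0,20,30],0],[255,[0,30,15],0],[255,[0,32,0],0],[255,[0,32,0],0],[255,[0,32,0],0],[255,[0,32,0],0],[255,[0,30,0],0]])

```text
t: 10.18
ee_pos: [505.0, 6.3, 134.5]
tcp_rot: [3.138, 0.145, 0.002]
ft_force: [-0.2, -0.4, -0.2]
gripper_width: 25.8
```

Request:
apply_moves(rows=[[255,[0,0,0],0],[255,[0,0,0],0],[255,[0,0,0],0],[255,[0,0,0],0]])

```text
t: 10.52
ee_pos: [505.2, 3.0, 133.7]
tcp_rot: [3.138, 0.141, -0.0]
ft_force: [-0.6, -0.7, -0.7]
gripper_width: 26.4
```

Run:
```python
from h import *
for i in range(2): im=arm.capture('wrist');
s=arm.get_state();im=arm.capture('wrist')[:,:,::-1]
import pickle;pickle.dump(s,open('s7.pkl','wb'))
print(s['ee_pos'],s['tcp_rot'],s['t'],s['gripper_width']); cv2.imwrite('pics/w7raw.png',im);cv2.imwrite('pics/w7.png',cv2.resize(im,None,fx=1.25,fy=1.25))
```

```text
[505.25224759   2.95249097 133.6223796 ] [ 3.13787968e+00  1.40116686e-01 -8.05150239e-05] 10.6167 25.917315149402288
```

View pics/w7.png

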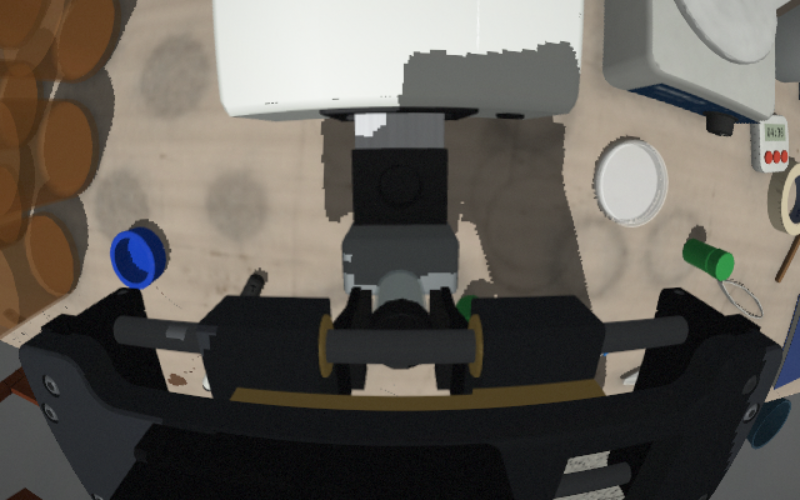

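Run:
```python
from h import *
import pickle;s=pickle.load(open('s7.pkl','rb'));im=cv2.imread('pics/w7raw.png')
a=cv2.resize(im[85:265,265:375],None,fx=4.5,fy=3.3,interpolation=cv2.INTER_CUBIC) 
a=cv2.resize(im[110:200,270:370],None,fx=6.5,fy=6.5,interpolation=cv2.INTER_CUBIC)
cv2.imwrite('pics/w7c.png',cv2.convertScaleAbs(a,alpha=4,beta=-20))
print(wonz(400/1.25,185/1.25,46,s))
```

```text
[551.34652536   7.64210264  46.        ]
```

View pics/w7c.png

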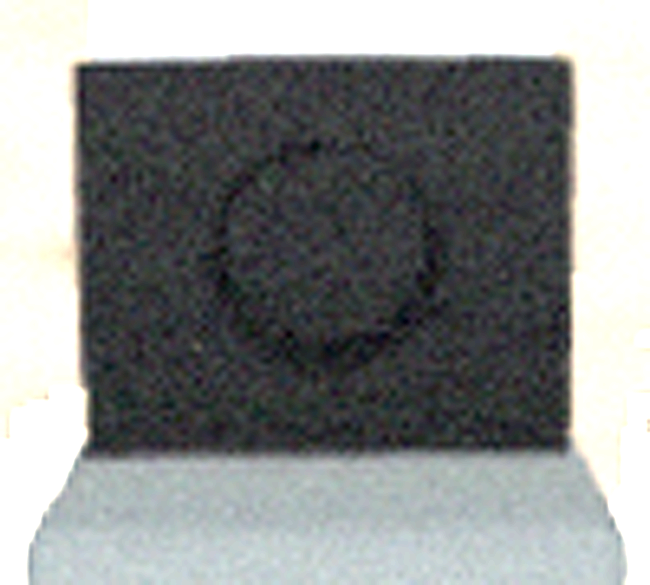

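Run:
```python
from h import *
import pickle;s=pickle.load(open('s7.pkl','rb'));im=cv2.imread('pics/w7raw.png')
print(wonz(320,149.2,46,s))
M=R.from_rotvec(s['tcp_rot']).as_matrix()
th=np.linspace(0,2*np.pi,60)
o=im.copy()
a=cv2.resize(im[190:270,270:370],None,fx=7,fy=7,interpolation=cv2.INTER_CUBIC)
a=cv2.convertScaleAbs(a,alpha=1.5)
for off,col in((0,(0,0,255)),(3,(0,255,0))):
  for h,r in((24,12.5),(-16,13.5),(-30,13.5)):
    P=np.c_[off+r*np.cos(th),r*np.sin(th),0*th+h]@M.T+s['ee_pos']
    q=wproj(P,s); q=(q-[270,190])*7+3
    cv2.polylines(a,[q.astype(int)],True,col,1)
cv2.imwrite('pics/w7d.png',a)
```

```text
[550.36974292   7.55605778  46.        ]
```

View pics/w7d.png

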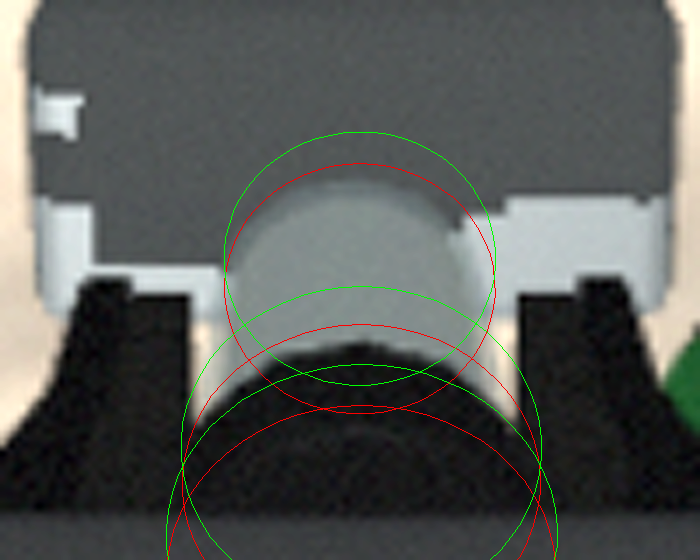

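Request:
apply_moves(rows=[[255,[12,2,0],0],[255,[14,2,0],0],[255,[14,1,0],0],[255,[6,0,0],0],[255,[0,0,-10],0],[255,[0,0,-15],0],[255,[0,0,-15],0],[255,[0,0,-12],0],[255,[0,0,0],0],[255,[0,0,0],0]])

```text
t: 11.5
ee_pos: [550.2, 9.2, 80.7]
tcp_rot: [3.138, 0.144, -0.004]
ft_force: [-0.4, 0.3, 0.3]
gripper_width: 25.9
```

```bash
cat > look.py <<'E'
from h import *
import sys,pickle
n=sys.argv[1]; off=float(sys.argv[2]) if len(sys.argv)>2 else 0
for i in range(3): im=arm.capture('wrist')
s=arm.get_state();im=arm.capture('wrist')[:,:,::-1].copy(); sc=arm.capture('scene')[:,:,::-1].copy()
pickle.dump(s,open(f's{n}.pkl','wb'));cv2.imwrite(f'pics/w{n}raw.png',im);cv2.imwrite(f'pics/s{n}raw.png',sc)
print(s['ee_pos'],s['tcp_rot'],s['ft_force'],s['t'],s['gripper_width'])
a=cv2.resize(im[140:280,250:390],None,fx=4.2,fy=4.2,interpolation=cv2.INTER_CUBIC)
b=cv2.convertScaleAbs(a,alpha=3)
cv2.imwrite(f'pics/w{n}c.png',b)
cv2.imwrite(f'pics/s{n}c.png',cv2.resize(sc[170:270,240:360],None,fx=6,fy=6,interpolation=cv2.INTER_CUBIC))
E
python3 look.py 8
```

```text
[551.78793325   9.48871875  82.33518121] [3.13820685e+00 1.44088407e-01 2.42859750e-03] [-0.25840753 -0.20542683 -0.14505542] 11.65 26.16119437059591
```

View pics/w8c.png

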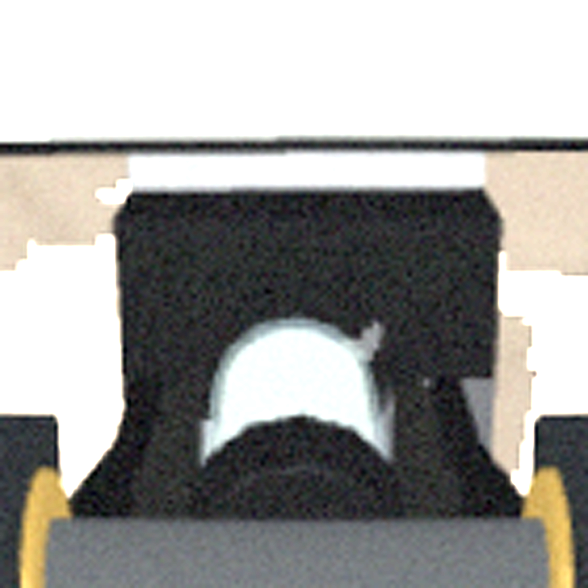

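View pics/s8c.png

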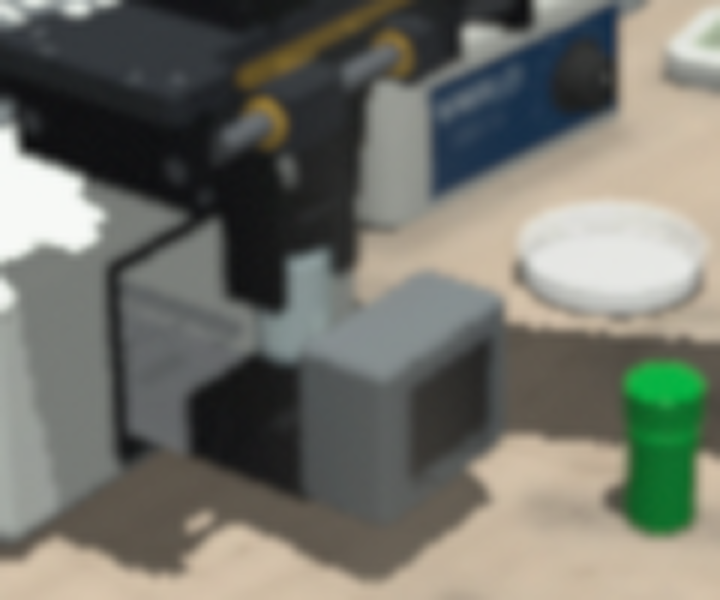

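```bash
cat > ana.py <<'E'
from h import *
import sys,pickle
from scipy.optimize import brentq
# args: n, foot arc top (crop px), back edge row crop, left col, right col (at back edge)
n,fu,fv,bu,bv=sys.argv[1],*map(float,sys.argv[2:6])
s=pickle.load(open(f's{n}.pkl','rb'));M=R.from_rotvec(s['tcp_rot']).as_matrix()
c=lambda u,v:(250+(u+.5)/4.2-.5,140+(v+.5)/4.2-.5)
E=M.T@(wonz(*c(bu,bv),46,s)-s['ee_pos'])
print('well in tool xy',E[0]-25,E[1])
zf=24
# foot: front edge of silhouette
u,v=c(fu,fv)
P=lambda o:wproj((M@np.array([o+12.5,0,zf]))+s['ee_pos'],s)[0,1]-v
o=brentq(P,-15,15); 
e,d=wray(u,v,s); e=M.T@(e-s['ee_pos']);d=M.T@d; q=e+d*(zf-e[2])/d[2]
print('vial in tool xy',o,q[1]); D=np.array([E[0]-25-o,E[1]-q[1],0]); print('move world',M@D)
E
python3 ana.py 8 294 318 308.5 191
```

```text
well in tool xy 2.667128026441514 1.4112371873977296
vial in tool xy -1.6014776182777644 -0.8705672436231755
move world [ 4.45973457 -1.88104898  0.00691878]
```

Run:
```python
from h import *
import pickle
s=pickle.load(open('s7.pkl','rb'));print('w7 back edge',wonz(270+326/6.5,110+62/6.5,46,s),'ring back',wonz(320,110+145/6.5,46,s),'ring front',wonz(320,110+365/6.5,46,s))
s=pickle.load(open('s8.pkl','rb'));print('w8 back edge',wonz(250+308/4.2,140+190/4.2,46,s))
im=cv2.imread('pics/w8raw.png')[175:240,270:375]
g=cv2.GaussianBlur(im,(0,0),.8)
cv2.imwrite('pics/w8d.png',cv2.convertScaleAbs(cv2.resize(g,None,fx=7,fy=7,interpolation=cv2.INTER_CUBIC),alpha=9,beta=-120))
```

```text
w7 back edge [574.33789224   9.54396908  46.        ] ring back [564.0521782    8.76085005  46.        ] ring front [536.46005274   6.33027218  46.        ]
w8 back edge [579.44359942  10.43768448  46.        ]
```

View pics/w8d.png

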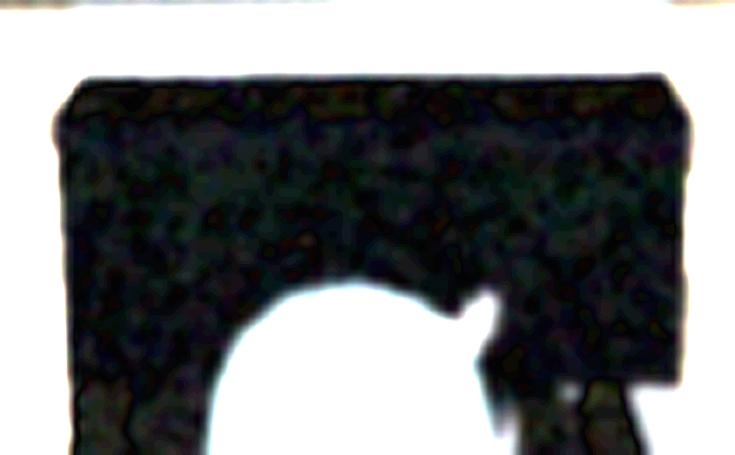

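```bash
python3 ana.py 8 294 318 309 214
```

```text
well in tool xy -1.0555086876059825 1.4939142058074422
vial in tool xy -1.6014776182777644 -0.8705672436231755
move world [ 7.60340923e-01 -2.30450317e+00  1.19496176e-03]
```

Request:
apply_moves(rows=[[255,[0.7,-2.3,-2],0],[255,[0,0,-4],0],[255,[0,0,0],0],[255,[0,0,0],0]])

```text
t: 12.08
ee_pos: [551.7, 7.0, 75.3]
tcp_rot: [3.138, 0.144, -0.001]
ft_force: [-0.6, -0.2, -0.7]
gripper_width: 26.0
```

```bash
python3 look.py 9
python3 - <<'E'
from h import *
im=cv2.imread('pics/w9raw.png')[175:240,270:375]
cv2.imwrite('pics/w9d.png',cv2.convertScaleAbs(cv2.resize(cv2.GaussianBlur(im,(0,0),.6),None,fx=7,fy=7,interpolation=cv2.INTER_CUBIC),alpha=7,beta=-80))
E
```

```text
[551.97392484   7.2111588   75.56118498] [3.13825969e+00 1.44321442e-01 9.09443272e-05] [-0.78077328  0.2299922  -0.27312439] 12.2333 25.852070928752674
```

View pics/w9d.png

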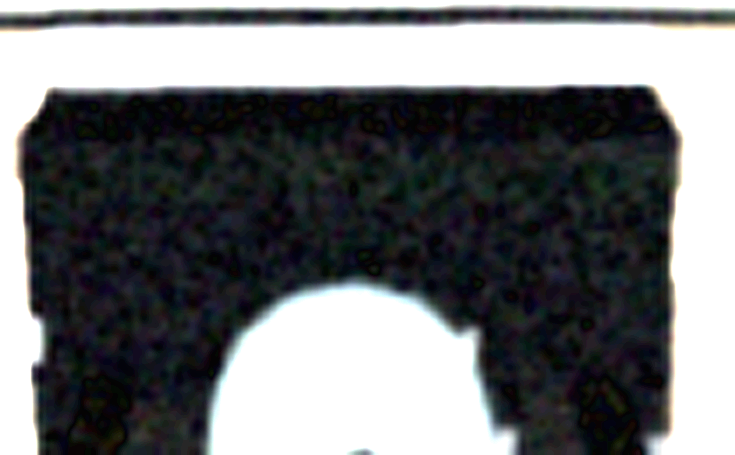

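View pics/w9c.png

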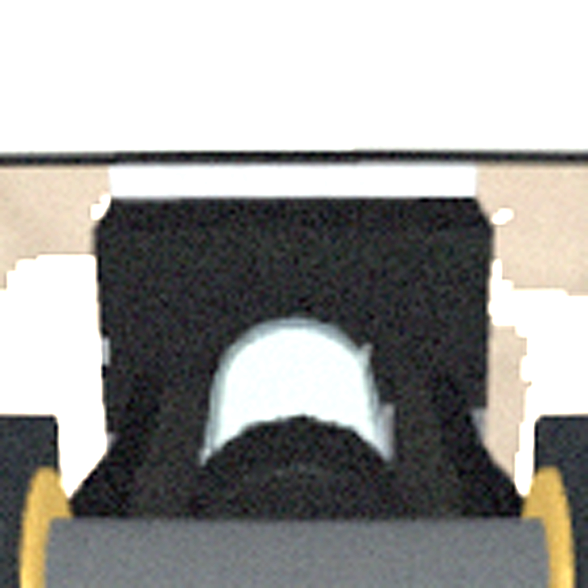

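```bash
python3 ana.py 9 294.5 318.5 294.5 225;python3 ana.py 9 294.5 318.5 294.5 228
```

```text
well in tool xy -1.0341351282160325 -0.7808436981099437
vial in tool xy -1.6809917659859654 -0.7954427133300721
move world [6.45466291e-01 4.48319842e-02 3.72052721e-05]
well in tool xy -1.5076311500723953 -0.7816259807915317
vial in tool xy -1.6809917659859654 -0.7954427133300721
move world [1.73897011e-01 2.15285784e-03 1.01578706e-05]
```

Request:
apply_moves(rows=[[255,[0.4,0,-2],0],[255,[0,0,-2],0],[255,[0,0,-2],0],[255,[0,0,-2],0]])

```text
t: 12.67
ee_pos: [552.2, 7.1, 67.3]
tcp_rot: [3.138, 0.144, -0.0]
ft_force: [0.1, -0.1, -0.5]
gripper_width: 25.9
```

No contact force with the foot about 3 mm under the rim level. Continue down.

Request:
apply_moves(rows=[[255,[0,0,-2],0],[255,[0,0,-2],0],[255,[0,0,-2],0]])

```text
t: 12.92
ee_pos: [552.3, 7.1, 61.3]
tcp_rot: [3.138, 0.144, -0.0]
ft_force: [0.7, -0.3, -0.9]
gripper_width: 26.2
```

Request:
apply_moves(rows=[[255,[0,0,-2],0],[255,[0,0,-2],0],[255,[0,0,-2],0]])

```text
t: 13.17
ee_pos: [552.3, 7.1, 55.4]
tcp_rot: [3.138, 0.144, 0.0]
ft_force: [-0.2, -0.5, 0.4]
gripper_width: 26.1
```

Request:
apply_moves(rows=[[255,[0,0,-2],0],[255,[0,0,-1],0],[255,[0,0,-1],0]])

```text
t: 13.42
ee_pos: [552.3, 7.1, 51.4]
tcp_rot: [3.138, 0.144, -0.0]
ft_force: [-0.3, -0.6, -0.2]
gripper_width: 26.0
```

```bash
python3 look.py 10
```

```text
[552.33765729   7.12831009  51.52439707] [ 3.13821087e+00  1.44171699e-01 -1.30187015e-05] [-0.53174546  0.02695241 -0.71101688] 13.5667 25.888539529803193
```

View pics/w10c.png

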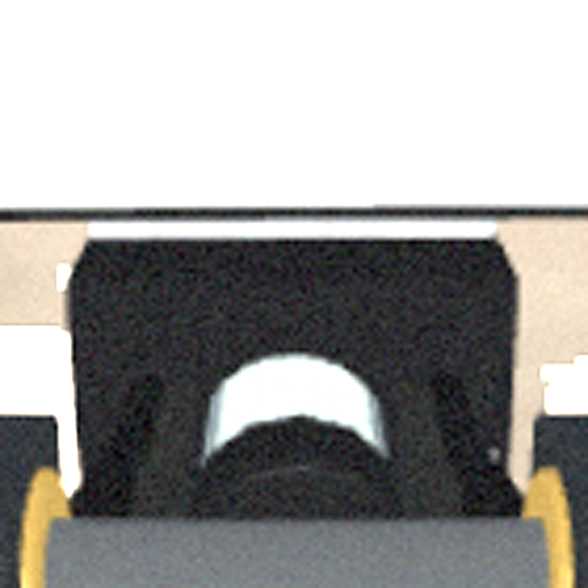

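View pics/s10c.png

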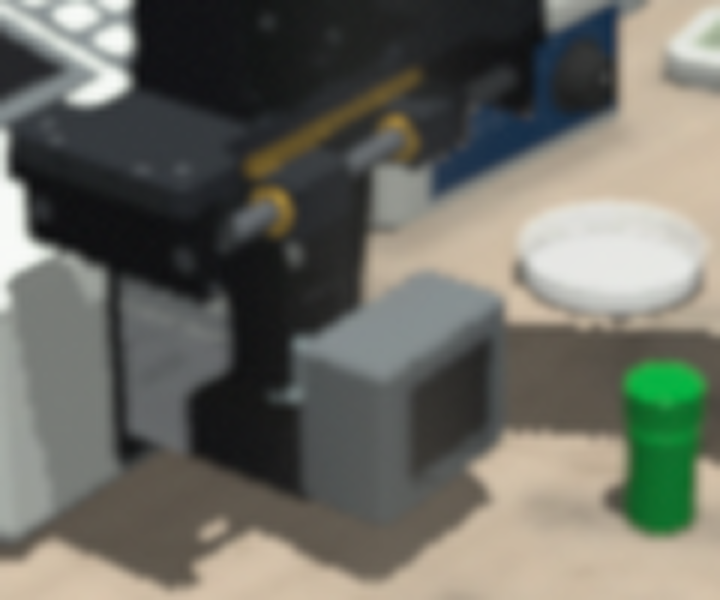

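The vial is down in the well. Ease the last millimetre, then release.

Request:
apply_moves(rows=[[255,[0,0,-0.7],0],[255,[0,0,-0.5],0],[255,[0,0,0],0]])

```text
t: 13.92
ee_pos: [552.3, 7.2, 50.3]
tcp_rot: [3.138, 0.144, -0.0]
ft_force: [-0.7, 0.2, -0.3]
gripper_width: 25.9
```

Request:
apply_moves(rows=[[170,[0,0,0],0],[140,[0,0,0],0],[130,[0,0,0],0],[125,[0,0,0],0],[125,[0,0,0],0],[125,[0,0,0],0]])

```text
t: 14.42
ee_pos: [552.4, 7.1, 50.4]
tcp_rot: [3.138, 0.144, 0.0]
ft_force: [0.1, 0.3, 0.3]
gripper_width: 43.7
```

Request:
apply_moves(rows=[[125,[0,0,8],0],[125,[0,0,20],0],[125,[0,0,30],0],[125,[-20,0,30],0],[255,[-35,-3,10],0],[255,[-35,-3,0],0],[255,[-17,-2,0],0],[255,[0,0,0],0],[255,[0,0,0],0],[255,[0,0,0],0]])

```text
t: 15.25
ee_pos: [446.7, -0.7, 149.1]
tcp_rot: [-3.138, -0.144, -0.004]
ft_force: [1.6, -0.6, 0.1]
gripper_width: 12.5
```

```bash
python3 look.py 11
python3 - <<'E'
from h import *
cv2.imwrite('pics/w11.png',cv2.resize(cv2.imread('pics/w11raw.png'),None,fx=1.25,fy=1.25))
E
```

```text
[446.49973245  -0.58815438 148.43507578] [-3.13778257e+00 -1.44417386e-01 -1.03223424e-03] [-0.10597471  0.2839999  -0.51882034] 15.4 3.5785510387056267
```

View pics/w11.png

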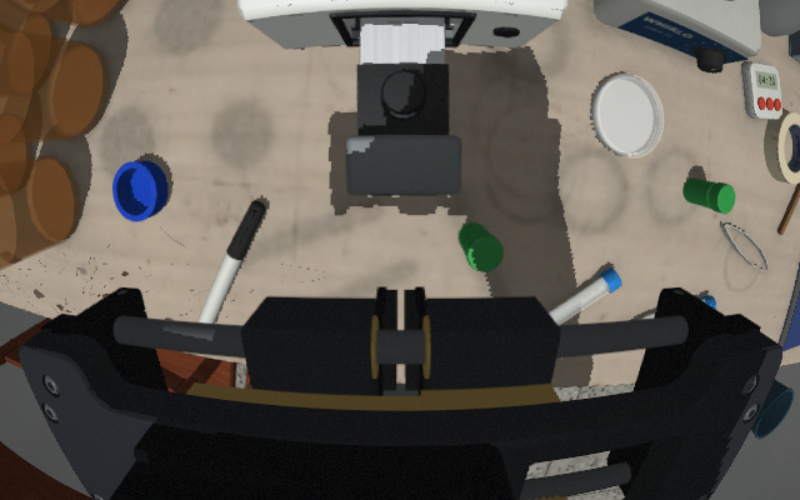

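View pics/s11c.png

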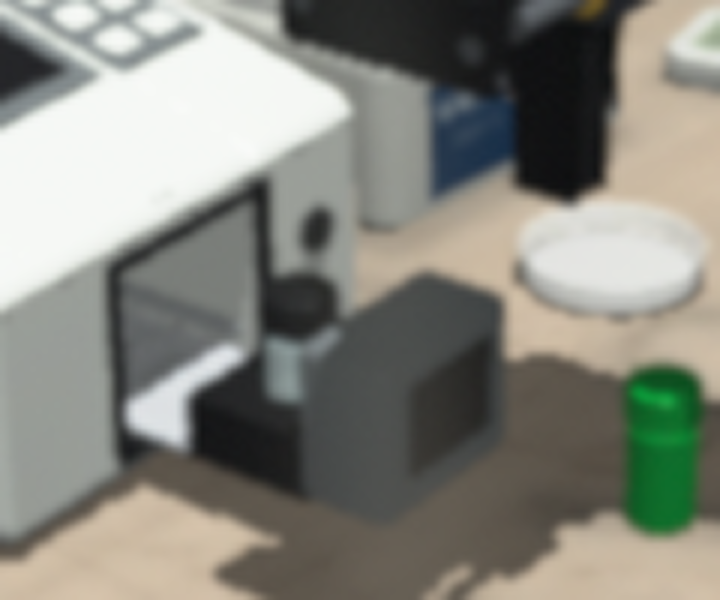

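Request:
apply_moves(rows=[[255,[0,0,-20],0],[255,[0,0,-25],0],[255,[0,0,-25],0],[255,[0,0,-20],0],[255,[0,0,-9],0],[255,[2,0.2,0],0],[255,[5,0.5,0],0],[255,[5,0.5,0],0],[255,[4,0.4,0],0],[255,[4,0.4,0],0]])

```text
t: 16.33
ee_pos: [467.0, 1.2, 50.5]
tcp_rot: [3.138, 0.144, 0.004]
ft_force: [0.7, -0.3, -0.2]
gripper_width: 0.4
```

Request:
apply_moves(rows=[[255,[3,0.3,-0.5],0],[255,[3,0.3,0],0],[255,[3,0.3,0],0],[255,[3,0.3,0],0],[255,[3,0.3,0],0]])

```text
t: 16.75
ee_pos: [478.8, 2.4, 48.5]
tcp_rot: [3.138, 0.144, -0.006]
ft_force: [-3.9, 0.7, 1.6]
gripper_width: 0.6
```

Request:
apply_moves(rows=[[255,[3,0.3,0],0],[255,[3,0.3,0],0],[255,[3,0.3,0],0],[255,[3,0.3,0],0],[255,[3,0.3,0],0],[255,[3,0.3,0],0],[255,[3,0.3,0],0],[255,[3,0.3,0],0]])

```text
t: 17.42
ee_pos: [504.1, 4.9, 48.6]
tcp_rot: [3.138, 0.144, -0.002]
ft_force: [-5.1, -1.3, -1.9]
gripper_width: 0.3
```

Request:
apply_moves(rows=[[255,[3,0.3,0],0],[255,[3,0.3,0],0],[255,[3,0.3,0],0],[255,[3,0.3,0],0],[255,[3,0.3,0],0],[255,[3,0.3,0],0],[255,[3,0.3,0],0],[255,[3,0.3,0],0]])

```text
t: 18.08
ee_pos: [528.1, 7.3, 48.7]
tcp_rot: [3.138, 0.144, -0.002]
ft_force: [-5.2, -1.7, -0.1]
gripper_width: 0.6
```

Request:
apply_moves(rows=[[255,[3,0.3,0],0],[255,[3,0.3,0],0],[255,[3,0.3,0],0],[255,[3,0.3,0],0],[255,[3,0.3,0],0],[255,[2,0.2,0],0],[255,[2,0.2,0],0]])

```text
t: 18.67
ee_pos: [546.7, 9.1, 48.7]
tcp_rot: [3.138, 0.144, -0.003]
ft_force: [-5.9, -2.2, 0.2]
gripper_width: 0.6
```

Request:
apply_moves(rows=[[255,[2,0.2,0],0],[255,[2,0.2,0],0],[255,[2,0.2,0],0],[255,[2,0.2,0],0],[255,[2,0.2,0],0],[255,[1.5,0.1,0],0],[255,[1,0.1,0],0],[255,[1,0.1,0],0]])

```text
t: 19.33
ee_pos: [560.2, 10.4, 48.7]
tcp_rot: [3.138, 0.144, -0.003]
ft_force: [-6.0, -1.0, 0.8]
gripper_width: 0.5
```

Request:
apply_moves(rows=[[255,[1,0.1,0],0],[255,[1,0.1,0],0],[255,[1,0.1,0],0],[255,[1,0.1,0],0]])

```text
t: 19.67
ee_pos: [564.1, 10.8, 48.7]
tcp_rot: [3.138, 0.144, -0.003]
ft_force: [-7.3, -1.7, 0.3]
gripper_width: 0.3
```

Request:
apply_moves(rows=[[255,[1,0.1,0],0],[255,[1,0.1,0],0]])

```text
t: 19.83
ee_pos: [566.1, 11.0, 48.7]
tcp_rot: [3.138, 0.144, -0.003]
ft_force: [-6.8, -1.2, 0.2]
gripper_width: 0.3
```

Request:
apply_moves(rows=[[255,[1,0.1,0],0],[255,[1,0.1,0],0]])

```text
t: 20.0
ee_pos: [567.8, 11.1, 48.7]
tcp_rot: [3.138, 0.144, -0.004]
ft_force: [-7.2, -1.1, 1.4]
gripper_width: 0.5
```

Request:
apply_moves(rows=[[255,[1,0.1,0],0]])

```text
t: 20.08
ee_pos: [568.7, 11.2, 48.7]
tcp_rot: [3.138, 0.144, -0.005]
ft_force: [-7.6, -0.8, 1.6]
gripper_width: 0.3
```

Request:
apply_moves(rows=[[255,[0.8,0.1,0],0]])

```text
t: 20.17
ee_pos: [569.6, 11.3, 48.7]
tcp_rot: [3.138, 0.144, -0.004]
ft_force: [-7.3, -0.7, 0.4]
gripper_width: 0.7
```

Request:
apply_moves(rows=[[255,[0.8,0.1,0],0]])

```text
t: 20.25
ee_pos: [570.3, 11.4, 48.7]
tcp_rot: [3.138, 0.144, -0.005]
ft_force: [-8.3, -1.6, 2.2]
gripper_width: 0.1
```

Request:
apply_moves(rows=[[255,[0.8,0.1,0],0]])

```text
t: 20.33
ee_pos: [570.6, 11.4, 48.7]
tcp_rot: [3.137, 0.144, -0.006]
ft_force: [-8.7, -1.4, 3.5]
gripper_width: 0.2
```

Request:
apply_moves(rows=[[255,[0.8,0.1,0],0]])

```text
t: 20.42
ee_pos: [570.9, 11.5, 48.6]
tcp_rot: [3.137, 0.144, -0.008]
ft_force: [-11.2, -1.4, 3.9]
gripper_width: 0.3
```

Request:
apply_moves(rows=[[255,[0.8,0.1,0],0]])

```text
t: 20.5
ee_pos: [571.1, 11.5, 48.6]
tcp_rot: [3.137, 0.143, -0.01]
ft_force: [-11.8, -1.4, 4.9]
gripper_width: 0.2
```

Stop reached at about 570.6; a little firmer.

Request:
apply_moves(rows=[[255,[0.7,0.1,0],0],[255,[0,0,0],0]])

```text
t: 20.67
ee_pos: [571.3, 11.6, 48.4]
tcp_rot: [3.137, 0.144, -0.012]
ft_force: [-12.4, -1.4, 4.5]
gripper_width: 0.6
```

Request:
apply_moves(rows=[[255,[0.4,0,0],0],[255,[0,0,0],0]])

```text
t: 20.83
ee_pos: [571.3, 11.5, 48.3]
tcp_rot: [3.137, 0.144, -0.013]
ft_force: [-11.9, -1.4, 3.4]
gripper_width: 0.5
```

Request:
apply_moves(rows=[[255,[-3,-0.3,0],0],[255,[-3,-0.3,0],0],[255,[-4,-0.4,0],0],[255,[-5,-0.5,0],0],[255,[-8,-0.8,0],0],[255,[-10,-1,0],0],[255,[-10,-1,0],0],[255,[-10,-1,0],0],[255,[0,0,0],0],[255,[0,0,0],0]])

```text
t: 21.67
ee_pos: [521.7, 6.7, 49.2]
tcp_rot: [3.138, 0.144, 0.001]
ft_force: [-0.1, -0.2, 0.7]
gripper_width: 0.5
```

```bash
python3 look.py 12
python3 - <<'E'
from h import *
cv2.imwrite('pics/w12.png',cv2.resize(cv2.imread('pics/w12raw.png'),None,fx=1.25,fy=1.25))
E
```

```text
[522.7520106    6.92208223  49.12283621] [-3.13818457e+00 -1.43976720e-01 -2.15545604e-03] [ 0.06600747 -0.35327836  0.27335357] 21.8167 0.7050420424544869
```

View pics/w12.png

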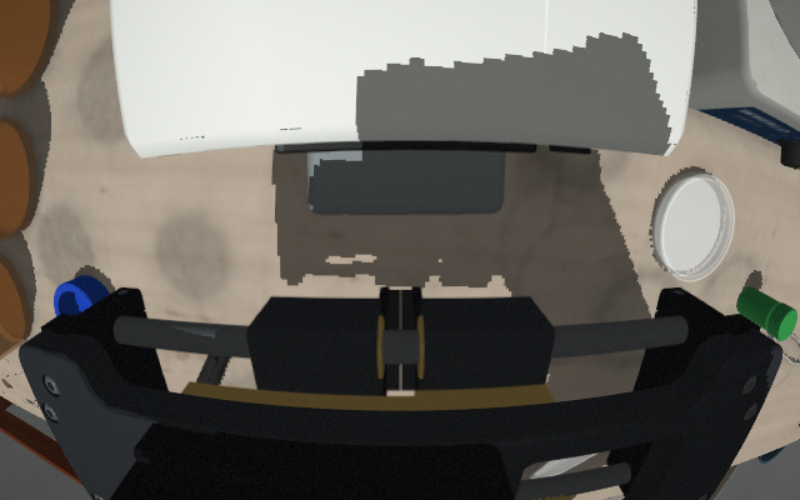

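Drawer stays shut with the tool 40 mm clear. Withdraw, wait and check again.

Request:
apply_moves(rows=[[255,[-25,-2,0],0],[255,[-15,0,15],0],[255,[0,0,30],0],[255,[0,0,30],0],[255,[0,0,30],0],[255,[0,0,0],0],[255,[0,0,0],0],[255,[0,0,0],0],[255,[0,0,0],0],[255,[0,0,0],0]])

```text
t: 22.75
ee_pos: [481.1, 4.8, 152.6]
tcp_rot: [-3.138, -0.144, 0.004]
ft_force: [-0.5, -0.3, 0.5]
gripper_width: 0.4
```

```bash
python3 look.py 13
python3 - <<'E'
from h import *
a=cv2.imread('pics/s13raw.png');b=cv2.imread('pics/scene0.png')
f=lambda i:cv2.resize(i[160:280,180:460],None,fx=2.8,fy=2.4)
cv2.imwrite('pics/cmp.png',np.vstack([f(b),f(a)]))
E
```

```text
[481.49277739   4.87646204 153.04219854] [-3.13811468e+00 -1.44433968e-01  2.67904256e-03] [-0.09764121 -0.12051581 -0.15647428] 22.9 0.4276860358404825
```

View pics/cmp.png

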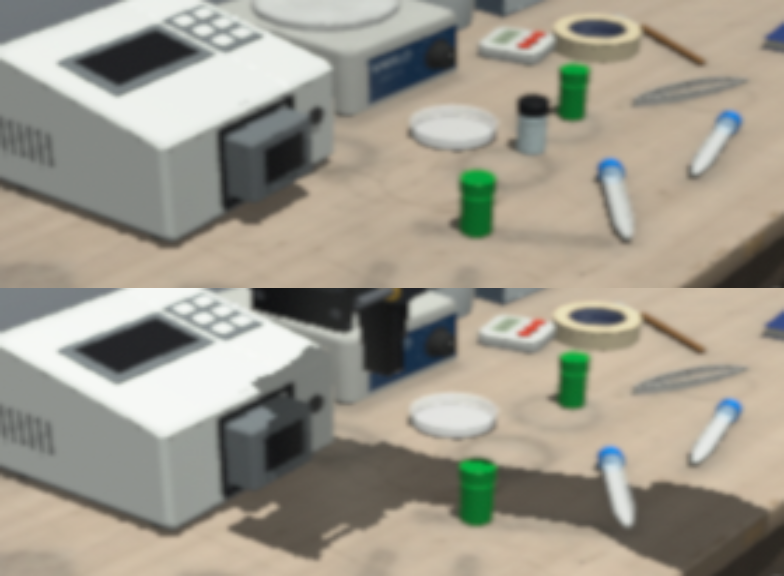

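The drawer sits at the same place as at the start. The bystanders haven't moved and the robot touches nothing, so I'm handing in.

```bash
python3 -c "
from cell import arm
print(arm.job_done())"
```

```text
the job is handed in; nothing more can be done
None
```

The black-capped check standard is loaded and the drawer is latched shut; I handed the job in after about 23 s of the 72 s allowed.

- **First press:** I pressed the drawer to its stop at about 13.6 N, and it sprang out.
- **Vial:** I gripped it by the cap, lowered it into the well with no contact force, and let go. It then looked upright and fully down in the wrist and scene pictures.
- **Second press:** I pressed the drawer to the stop at about 13 N and backed off. The highest force I read on the instrument was about 13.6 N.
- **Last checks:** In two looks at least 0.8 s after backing off, the drawer stood in the same shut place as at the start, with no force on the tool. The dish, forceps, tubes and green vials look unmoved in the scene pictures. The marker was outside that comparison, but the arm stayed well away from it.

**Not confirmed:** the vial can't be seen inside the shut drawer, so its final position was not checked after closing. Early camera estimates of the vial and well differed by up to 7 mm while the arm was still settling. I also misread the block's rear edge once. Measuring again at rest just above the well settled both.

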